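# Put the blue coil former on the lift stage's spindle

### The arm

A 7-joint arm with a two-finger parallel gripper is mounted at the origin on the work surface. World frame = base frame: x ahead of the robot, y to its left, z up, the work surface at z = 0. Lengths are in mm, angles in rad, forces in N, time in s.
With the tool pointing down it reaches from about 400 to 875 mm from the base axis. Payload 4.4 kg.
Tool frame: the origin (TCP) lies at the very end of the fingers, on their centre line; the grasp point (between the pads) lies 19 mm behind it; z points along the fingers, x is the direction in which the jaws open and shut, and the axes are right-handed (so a half turn about z gives the same grasp; the last joint's range is limited). The gripper opens to 85 mm and grips with 20 to 120 N. Pads are 22 mm wide; open, the fingers measure 114 mm over their backs; the gripper's body (76 mm by 85 mm) begins 54 mm behind the grasp point. The pads swing forward as they close: fully open they stand 13 mm farther back than shut.
Start: joints at [1.21, 0.628, 0.038, 1.517, -0.027, 0.996, -0.02], TCP at [188.885, -621.965, 201.013] pointing down, gripper open.
Joint ranges: [-3.06, 3.06], [-0.37, 2.12], [-1.25, 1.32], [0.18, 2.47], [-1.1, 4.24], [0.23, 1.98], [-2.94, 2.94]. Speed limits (rad/s): [2.57, 2.57, 3.14, 3.14, 3.14, 3.14, 3.14].

### API

Orientations are given as [roll, pitch, yaw] about the fixed x, y, z axes, in that order (R = Rz(yaw) Ry(pitch) Rx(roll)).
In Python, from cell import * gives the robot as it stands. The module is installed in compiled form; this text tells all that it offers.
- The arm moves only by the tool play_rows, never from a script. Its argument "targets" is a list of rows, each an object with "slide": the shift along the tool's x, y, z in mm, a list of three; "turn": the turn, a rotation vector about the tool's x, y, z in degrees, a list of three; "hand": the finger opening in mm, from 0 to 85.4. A call has 1 to 5 rows; each row shifts and turns the commanded pose from where the row before left it, along the tool's axes as they then stand; what a row does not reach is not made up. A row lasts 1/8 s, in which the tool goes at most 62.5 mm and 10.7 degrees, less where a joint would pass 70% of its speed; a pose out of reach is approached as far as the arm can. A call is refused whole if a number of a shift passes 62.5 or a number of a turn 10.7, either way. A call with a gripper value outside its range is refused whole. The fingers move at their own pace and stop on an object; the grip force is fixed at half the most. Time passes only in rows, so rows that do not move let the fingers close. It gives the time, the measured TCP pose, the force and the opening at its end, in the units of the state.
- read_state(): the state, without advancing time (a new reading comes with each control period).
- get_image(name): name is "scene" or "top" or "wrist"; returns (picture, depth): 480x640x3 uint8, blue, green, red; 480x640 float32, mm along the optical axis (not along the pixel's ray), 0 where there is no reading.
- calibration(name): a dict with "K" (3x3 intrinsics, pixels), "R" (3x3) and "t" (3): a world point X has camera coordinates R X + t. Camera axes: x right, y down, z forward; pixel columns grow to the right and rows downward; lengths in mm; the calibration is good to about 2 mm. The wrist camera is an equidistant fisheye: a pixel r from the principal point sees the ray r / f radians off the axis. A picture is of the moment at which its call begins: read the wrist's pose just before it. calibration takes no time and is no camera call; for the wrist camera it gives the pose at the moment of the call.
- finish_job(): hands the job in, once; it reports no verdict.
The state is a dict: "clock": time; "qpos": joint angles; "qd": joint speeds; "tau": joint torques, N m; "eef_pos": TCP position; "tool_rot": TCP orientation; "force": force on the tool from outside, world axes, zero at the start; "torque": the same for the moment, N m; "width": finger opening in mm.
Only numpy, scipy, OpenCV 4.12 (cv2) and the standard library are available. Lean on these libraries where they do the work, as an engineer would, in place of code of your own. Each camera call takes 0.05 s, during which the arm holds its last target.

### The job

Pick up the spool-shaped coil former with the blue end flanges and put it over the upright brass spindle of the black lift stage, so that the next search coil can be wound on it. Lower it gently until it sits flat on the round seat, without dropping it, and let go. Leave the red and the yellow former standing where they are.

Things in the scene. Friction and masses are not known exactly. Their poses are not given: they have to be found in the camera images.
- blue_former_center (a point): Centre (half-way up) of the former to mount: a rigid empty plastic spool standing upright on the table, 50 mm tall, about 90 g; white body 50 mm across between two blue end flanges 56 mm across and 8 mm thick; 30 mm bore right through along its axis (z). Both ends are alike; grip it from above across its diameter at any yaw.
- spindle_seat (a point): Centre of the top face of the spindle's seat, an aluminium disc 64 mm across and 6 mm high on the 130 mm square top of the fixed black lift stage, 86 mm above the table. From this point a brass spindle 12 mm thick rises 58 mm (z up), its top 10 mm tapering to 4 mm. A seated former's centre is 25 mm above this point. Nothing else on the stage is higher than the seat.
- red_former_center (a point): Centre (half-way up) of a loose upright former of the same shape and size with red end flanges; to be left alone.
- yellow_former_center (a point): Centre (half-way up) of a loose upright former of the same shape and size with yellow end flanges; to be left alone.
Things that resemble listed ones, but are neither listed nor needed, are in the scene too. There is more than one size of the part that bears blue_former_center; the job needs the smallest.

How it is judged (in metres and radians):
At the end, for the whole second after the job is handed in: The blue former is on the spindle: its centre within 14 mm of the spindle's axis and 18 to 31 mm above the seat (25 mm when flat), its axis within 10 degrees of the spindle's, at rest and released; the red and yellow formers are within 30 mm of where they began (horizontal distance between blue_former_center and spindle_seat below 0.014 m and z of blue_former_center in the frame of spindle_seat between 0.018 and 0.031 m and angle between the z axis of blue_former_center and the z axis of spindle_seat, either way round below 0.175 rad and linear speed of blue_former below 0.02 m/s and distance of each of red_former_center, yellow_former_center from where it was at the start of the episode below 0.03 m); the robot touches nothing.
It fails at once if the blue former is dropped onto the seat (faster than 0.5 m/s while over the spindle) (horizontal distance between blue_former_center and spindle_seat below 0.02 m and z of blue_former_center in the frame of spindle_seat below 0.09 m and linear speed of blue_former above 0.5 m/s).
It fails at once if the red or the yellow former is moved more than 30 mm (distance of any of red_former_center, yellow_former_center from where it was at the start of the episode above 0.03 m).
It also fails if it takes over 40 s, if anything falls off the work surface, if the arm or the gripper's body presses on something with over 40 N, if the wrist force passes 120 N, or if a joint passes its speed limit or range.

## Working session

There is one attempt and no reset: what is moved stays moved. The work goes in short steps, Python scripts to look and compute and a tool call to move; the robot and the scene stay as the last step left them, time stands still between calls to the robot, and variables do not carry over. Pictures are saved under pics/ and viewed, and the job is handed in when it is done.

Besides the shell and the picture viewer there is one more tool, called as name(argument=value, ...), one argument or row to a line, values as JSON. play_rows: Moves the arm, as the interface text tells. Its arguments: {"type":"object","properties":{"targets":{"type":"array"}},"required":["targets"]}

```bash
mkdir -p pics; cat > h.py <<'E'
from cell import *
import numpy as np, cv2
def snap(n,f):
    c=calibration(n); p,d=get_image(n); cv2.imwrite('pics/'+f+'.png',p); np.savez('pics/'+f+'.npz',p=p,d=d,**{k:np.array(c[k]) for k in 'KRt'}); return p,d,c
def w(z,u,v,depth=None):
    K,R,t=z['K'],z['R'],z['t']; d=z['d'][int(round(v)),int(round(u))] if depth is None else depth
    c=np.linalg.inv(K)@[u,v,1]*d
    return R.T@(c-t)
E
python3 - <<'E'
from h import *
print(read_state())
for n in ['scene','top','wrist']: 
    p,d,c=snap(n,n+'0'); print(n,c)
E
```

```text
{'clock': 0.0, 'qpos': array([ 1.2101955 ,  0.62933195,  0.03841671,  1.51837135, -0.02696498,
        0.99633019, -0.02001651]), 'qd': array([ 9.23669671e-04, -1.34756046e-03, -1.58420533e-03, -8.34582132e-04,
        8.86796764e-04, -1.29224960e-04,  1.11770098e-05]), 'tau': array([-8.72351825e-05, -5.63404691e+01,  1.22633614e+00, -1.93445206e+01,
        1.10692374e-02,  1.03214852e-02,  2.29120548e-05]), 'eef_pos': array([ 188.6856562 , -621.28441981,  200.09683069]), 'tool_rot': array([ 3.14155312e+00,  1.92308302e-03, -1.27597264e+00]), 'force': array([-0.71713411,  0.04514764, -0.02094865]), 'torque': array([ 0.00990469, -0.00750796,  0.02888043]), 'width': 85.47164300489051}
scene {'K': array([[578.03710801,   0.        , 317.43112783],
       [  0.        , 578.03710801, 243.25464993],
       [  0.        ,   0.        ,   1.        ]]), 'R': array([[ 0.56736591,  0.82344512, -0.00583577],
       [ 0.45781849, -0.32131851, -0.82894912],
       [-0.68446925,  0.46764575, -0.55929357]]), 't': array([-313.94303322, -195.12375962, 1480.50573322])}
top {'K': array([[623.48142228,   0.        , 322.23402457],
       [  0.        , 623.48142228, 246.84058195],
       [  0.        ,   0.        ,   1.        ]]), 'R': array([[ 2.87676420e-02, -9.99572368e-01,  5.24436962e-03],
       [-9.88648512e-01, -2.92264833e-02, -1.47376841e-01],
       [ 1.47467092e-01, -9.45154014e-04, -9.89066511e-01]]), 't': array([ -22.03994207,  546.72012316, 1183.5353555 ])}
wrist {'K': array([[371.64829954,   0.        , 322.89988687],
       [  0.        , 371.64829954, 242.73327005],
       [  0.        ,   0.        ,   1.        ]]), 'R': array([[ 0.29112472, -0.9566838 , -0.00158038],
       [-0.90838746, -0.27694534,  0.31326266],
       [-0.30013099, -0.08976291, -0.94966521]]), 't': array([-650.31887616,  -42.22434661,  380.80559128])}
```

View pics/top0.png

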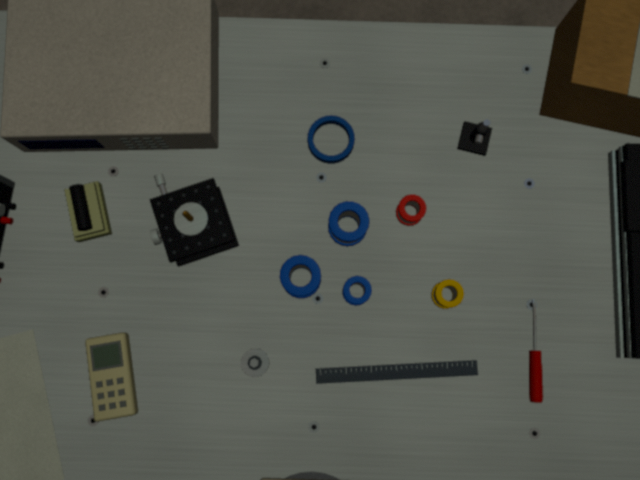

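View pics/scene0.png

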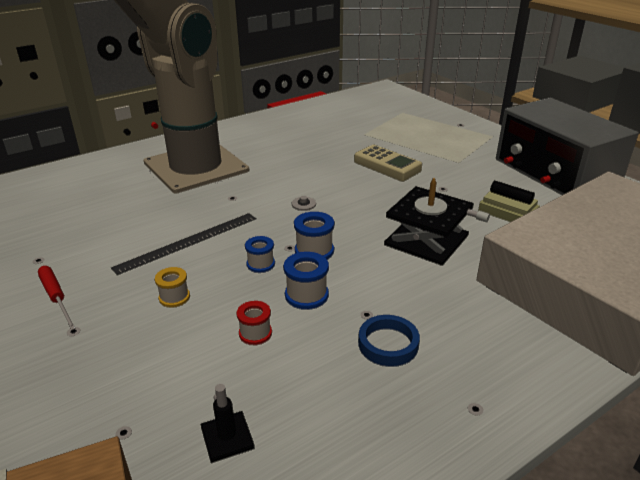

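View pics/wrist0.png

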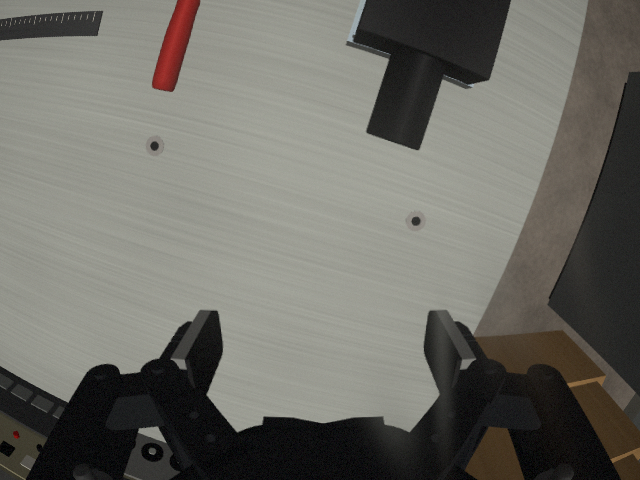

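Blue candidates in the top view: (357,290) small, (300,276) large, (349,223) large, and the flat ring (331,138). By the description I choose (357,290). Next I check its size and measure it along with the spindle.

```bash
cat > m.py <<'E'
from h import *
import sys
def ray(z,u,v,h):
    K,R,t=z['K'],z['R'],z['t']; C=-R.T@t; d=R.T@(np.linalg.inv(K)@[u,v,1]); return C+d*(h-C[2])/d[2]
if __name__=='__main__':
  for n in ['top0','scene0']:
    z=dict(np.load(f'pics/{n}.npz')); K,R,t=z['K'],z['R'],z['t']
    vv,uu=np.mgrid[:480,:640]; d=z['d']
    P=np.stack([(uu-K[0,2])/K[0,0]*d,(vv-K[1,2])/K[1,1]*d,d],-1); W=(P-t)@R
    np.save(f'pics/{n}_W.npy',W)
    hsv=cv2.cvtColor(z['p'],cv2.COLOR_BGR2HSV)
    for c,(a,b) in dict(blue=(100,120),yellow=(20,32),red=(0,8)).items():
        m=(hsv[...,0]>=a)&(hsv[...,0]<=b)&(hsv[...,1]>150)&(hsv[...,2]>50)
        k,l,s,ce=cv2.connectedComponentsWithStats(m.astype(np.uint8))
        for i in range(1,k):
            if s[i,4]<100: continue
            w_=W[l==i]; top=np.percentile(w_[:,2],90); q=w_[abs(w_[:,2]-top)<5]
            (c0,r)=cv2.minEnclosingCircle(q[:,:2].astype(np.float32))
            print(n,c,ce[i].round(),'ztop',top.round(1),'centre',np.round(c0,1),'dia',round(2*r,1))
  for n,b in (('top0',(140,170,250,270)),('scene0',(380,165,500,270))):
    p=cv2.imread(f'pics/{n}.png'); x,y,X,Y=b
    cv2.imwrite(f'pics/{n}_st.png',cv2.resize(p[y:Y,x:X],None,fx=6,fy=6,interpolation=cv2.INTER_CUBIC))
  p=cv2.imread('pics/top0.png'); cv2.imwrite('pics/top0_b.png',cv2.resize(p[180:320,270:470],None,fx=4,fy=4,interpolation=cv2.INTER_CUBIC))
  W=np.load('pics/top0_W.npy'); q=W[170:270,140:250].reshape(-1,3); 
  print(np.histogram(q[:,2],bins=range(-10,170,6)))
  g=cv2.cvtColor(p,cv2.COLOR_BGR2GRAY)
  Q=W[170:270,140:250]; m=(g[170:270,140:250]>90)&(abs(Q[...,2]-86)<8); s=Q[m]; (c0,r)=cv2.minEnclosingCircle(s[:,:2].astype(np.float32)); print('seat',c0,2*r,s.mean(0))
  b=Q[(Q[...,2]>100)]; print('spindle',b.mean(0),b.min(0),b.max(0),len(b))
E
python3 m.py
```

```text
top0 blue [330. 138.] ztop 25.3 centre [775.1 -16.7] dia 95.3
top0 blue [348. 223.] ztop 72.6 centre [594.5 -55.5] dia 77.4
top0 blue [300. 276.] ztop 72.7 centre [486.9  34.5] dia 77.6
top0 blue [356. 290.] ztop 51.3 centre [464.4 -74.9] dia 52.9
top0 yellow [447. 294.] ztop 50.8 centre [ 463.2 -253.5] dia 54.3
top0 red [411. 209.] ztop 50.7 centre [ 629.  -180.3] dia 53.9
top0 red [536. 376.] ztop 26.1 centre [ 309.7 -428.7] dia 95.6
scene0 blue [314. 223.] ztop 73.3 centre [490.9  35.6] dia 81.1
scene0 blue [259. 245.] ztop 51.7 centre [465.6 -75.3] dia 56.7
scene0 blue [307. 265.] ztop 73.1 centre [599.  -53.2] dia 83.1
scene0 blue [306. 301.] ztop 12.8 centre [598.8 -55.8] dia 78.9
scene0 blue [389. 336.] ztop 25.9 centre [779.1 -15.6] dia 98.7
scene0 yellow [170. 277.] ztop 51.4 centre [ 465.1 -253.7] dia 58.7
scene0 yellow [174. 301.] ztop 9.9 centre [ 467.6 -253.4] dia 54.8
scene0 red [295.  99.] ztop -280.1 centre [-921.1  900. ] dia 303.5
scene0 red [ 50. 283.] ztop 25.7 centre [ 311.5 -426. ] dia 101.4
scene0 red [253. 313.] ztop 51.3 centre [ 631.4 -180.5] dia 57.3
scene0 red [255. 338.] ztop 9.6 centre [ 633.  -180.6] dia 54.4
(array([ 931, 4148,  538,  396,   32,    1,    1,   10,   22,   54,   49,
          7,   17,  174, 2843, 1470,  198,    8,    5,    6,    6,    6,
          6,   14,   18,    4,    0,    0,    0]), array([-10,  -4,   2,   8,  14,  20,  26,  32,  38,  44,  50,  56,  62,
        68,  74,  80,  86,  92,  98, 104, 110, 116, 122, 128, 134, 140,
       146, 152, 158, 164]))
seat (621.2554931640625, 271.1973876953125) 140.7699432373047 [590.40170944 248.26469369  84.35470075]
spindle [514.24985788 161.82959343 497.11315206] [366.6155555   -4.93318737 100.0280783 ] [ 593.58294631  250.01349677 1251.28465505] 97
```

View pics/top0_b.png

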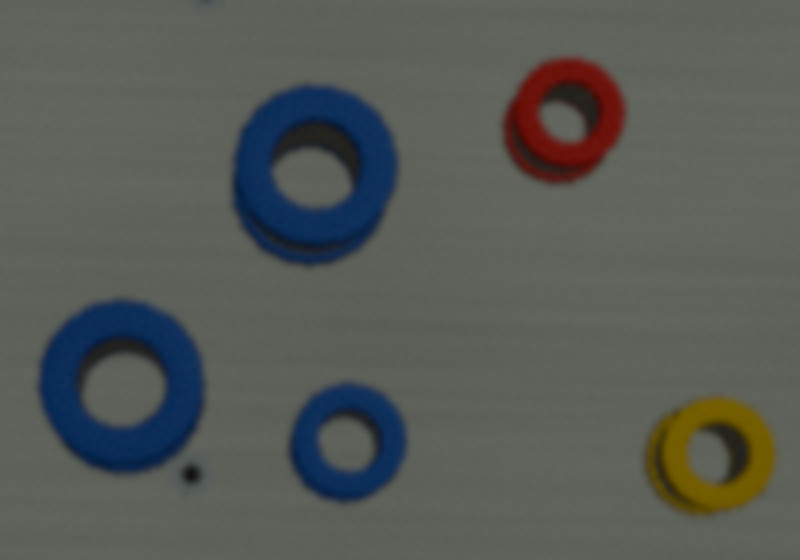

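View pics/top0_st.png

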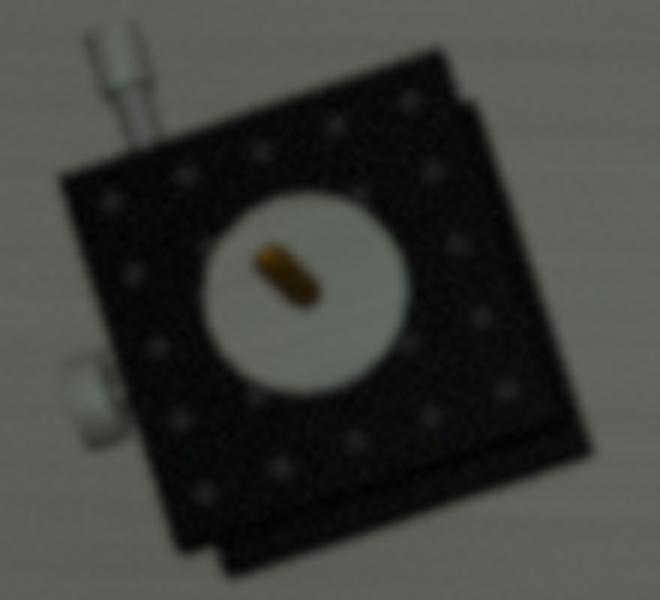

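View pics/scene0_st.png

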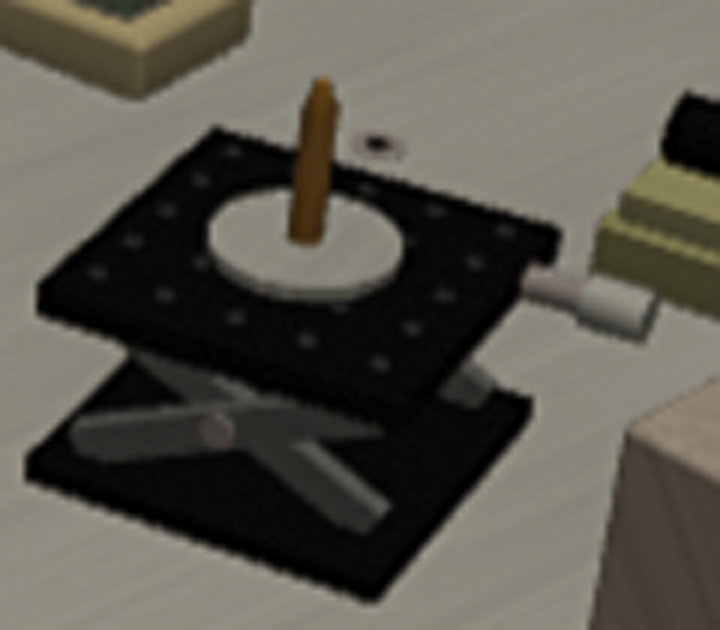

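```bash
python3 - <<'E'
from m import *
for n,(x,y,X,Y) in (('top0',(172,200,210,240)),('scene0',(405,170,460,222))):
    W=np.load(f'pics/{n}_W.npy')[y:Y,x:X]; p=np.load(f'pics/{n}.npz')['p'][y:Y,x:X]
    hsv=cv2.cvtColor(p,cv2.COLOR_BGR2HSV)
    m=(p.min(-1)>85)&(hsv[...,1]<60)&(abs(W[...,2]-86)<10); s=W[m]; c,r=cv2.minEnclosingCircle(s[:,:2].astype(np.float32)); print(n,'seat',c,2*r,np.median(s[:,2]),m.sum())
    for a,b in((95,115),(115,135),(135,142),(142,150)):
        q=W[(W[...,2]>a)&(W[...,2]<b)]; print(a,b,len(q),np.median(q,0),q.min(0),q.max(0))
E
```

```text
top0 seat (588.4237670898438, 246.40234375) 60.86011505126953 84.55094563672542 635
95 115 18 [584.70161288 242.58398858 107.33539827] [582.34112611 240.10204777  95.2732339 ] [593.87528012 250.01349677 114.36531161]
115 135 29 [585.17702495 242.65590607 128.12240633] [582.64307457 239.78485817 115.07748307] [593.51722207 249.64166639 134.98749683]
135 142 18 [588.5484658  244.59505392 137.60333574] [584.12844782 240.37639995 135.01897047] [593.58294631 249.0664625  141.87083524]
142 150 3 [587.99372562 245.95917555 142.51747778] [586.45404096 245.72869893 142.48735543] [588.24938424 247.88738146 144.03613291]
scene0 seat (585.4597778320312, 245.77951049804688) 71.74458312988281 86.79358288455587 356
95 115 53 [592.99017448 243.50740399 104.73467497] [585.50639961 239.48335441  95.09523003] [596.14049982 250.74213531 114.56891082]
115 135 57 [592.63587524 243.21642933 124.73572735] [584.99932009 239.82026917 115.25561356] [597.52272057 253.31583494 134.46097522]
135 142 23 [590.81310939 245.56577069 138.09869353] [587.53422776 240.20057113 135.0591192 ] [595.9268594  251.2056842  141.65436126]
142 150 6 [589.63049178 246.45146165 143.27091298] [586.77867196 243.45577661 142.54670066] [589.82968268 248.57868973 146.39532857]
```

```bash
python3 - <<'E'
from m import *
from scipy.spatial.transform import Rotation as Ro
z=dict(np.load('pics/top0.npz')); s=dict(np.load('pics/scene0.npz'))
print('seat',ray(z,140+306/6,170+292/6,86),ray(s,380+306/6,165+242/6,86))
print('tip',ray(z,140+267/6,170+253/6,144),ray(s,380+322/6,165+80/6,144))
print('blue',ray(z,270+349/4,180+441/4,50))
# ellipse of seat/bore
st=read_state(); R=Ro.from_euler('xyz',st['tool_rot']); print(R.as_matrix().round(4))
print('to blue',R.inv().apply(np.array([465,-75,200])-st['eef_pos']))
E
```

```text
seat [587.09546035 244.79328785  86.        ] [591.50793504 247.04179151  86.        ]
tip [587.72103904 244.81523828 144.        ] [588.37753481 248.81814132 144.        ]
blue [463.11057261 -76.01950919  50.        ]
[[ 2.905e-01 -9.569e-01 -4.000e-04]
 [-9.569e-01 -2.905e-01  1.400e-03]
 [-1.500e-03  0.000e+00 -1.000e+00]]
to blue [-442.61894361 -423.13675642    0.95175644]
```

play_rows(
  targets=[
    {"slide":[-20,-19,0],"turn":[0,0,0],"hand":85},
    {"slide":[-34,-32,0],"turn":[0,0,0],"hand":85},
    {"slide":[-34,-32,0],"turn":[0,0,0],"hand":85},
    {"slide":[-34,-32,0],"turn":[0,0,0],"hand":85},
    {"slide":[-34,-32,0],"turn":[0,0,0],"hand":85},
  ],
)

```text
clock: 0.78
eef_pos: [284.8, -428.4, 200.9]
tool_rot: [-3.141, 0.0, -1.276]
force: [0.8, -0.2, 0.0]
width: 84.9
```

play_rows(
  targets=[
    {"slide":[-34,-32,0],"turn":[0,0,0],"hand":85},
    {"slide":[-34,-32,0],"turn":[0,0,0],"hand":85},
    {"slide":[-34,-32,0],"turn":[0,0,0],"hand":85},
    {"slide":[-34,-32,0],"turn":[0,0,0],"hand":85},
    {"slide":[-34,-32,0],"turn":[0,0,0],"hand":85},
  ],
)

```text
clock: 1.4
eef_pos: [388.4, -219.4, 201.0]
tool_rot: [-3.141, -0.0, -1.276]
force: [1.4, -0.2, 0.0]
width: 84.8
```

play_rows(
  targets=[
    {"slide":[-34,-32,0],"turn":[0,0,0],"hand":85},
    {"slide":[-34,-32,20],"turn":[0,0,0],"hand":85},
    {"slide":[-15,-20,30],"turn":[0,0,0],"hand":85},
    {"slide":[0,0,0],"turn":[0,0,0],"hand":85},
    {"slide":[0,0,0],"turn":[0,0,0],"hand":85},
  ],
)

```text
clock: 2.02
eef_pos: [443.8, -117.9, 151.3]
tool_rot: [3.141, -0.0, -1.277]
force: [-0.4, 0.8, -0.1]
width: 84.9
```

```bash
python3 - <<'E'
from m import *
from scipy.spatial.transform import Rotation as Ro
st=read_state(); R=Ro.from_euler('xyz',st['tool_rot']); print(st['clock'],st['eef_pos'],st['qpos'],st['tool_rot'],st['force'],st['width'])
print('to blue',R.inv().apply(np.array([464.5,-75.3,100])-st['eef_pos']))
snap('wrist','wrist1');print(read_state()['eef_pos'])
E
```

```text
2.025 [ 443.83473485 -117.94455587  151.32024115] [ 0.21700381  0.43710202 -0.02609516  2.08483531  0.02016108  0.62010506
 -1.1000036 ] [ 3.14108190e+00 -4.87657226e-04 -1.27695384e+00] [-0.35688157  0.81248499 -0.09689156] 84.90553773992524
to blue [-34.85642411 -32.15694449  51.28683164]
[ 443.98052543 -118.33817768  151.63435459]
```

View pics/wrist1.png

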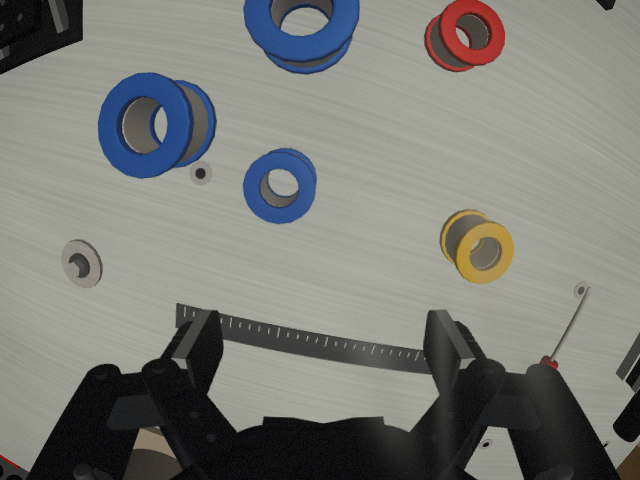

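The wrist view shows the small blue former at (280,187), yellow at (484,252) and red at (472,30). I'll cross-check the position from this view.

```bash
cat >> h.py <<'E'
def wr(z,u,v,h):
    K,R,t=z['K'],z['R'],z['t']; a,b=u-K[0,2],v-K[1,2]; r=np.hypot(a,b); th=r/K[0,0]
    d=R.T@np.array([np.sin(th)*a/r,np.sin(th)*b/r,np.cos(th)]); C=-R.T@t; return C+d*(h-C[2])/d[2]
E
python3 - <<'E'
from h import *
z=dict(np.load('pics/wrist1.npz')); p=z['p']; hsv=cv2.cvtColor(p,cv2.COLOR_BGR2HSV)
m=((hsv[...,0]>=100)&(hsv[...,0]<=122)&(hsv[...,1]>150)).astype(np.uint8)
P=np.array([wr(z,u,v,50) for v,u in np.argwhere(m) if 235<u<325 and 145<v<230])
print(wr(z,279.5,187,50),P.min(0),P.max(0))
E
```

```text
[466.20343267 -78.46344705  50.        ] [ 438.08691825 -104.22481116   50.        ] [495.72461454 -50.91332892  50.        ]
```

play_rows(
  targets=[
    {"slide":[-18,-17,10],"turn":[0,0,0],"hand":85},
    {"slide":[-17,-15,15],"turn":[0,0,0],"hand":85},
    {"slide":[0,0,10],"turn":[0,0,0],"hand":85},
    {"slide":[0,0,0],"turn":[0,0,0],"hand":85},
    {"slide":[0,0,0],"turn":[0,0,0],"hand":85},
  ],
)

```text
clock: 2.7
eef_pos: [464.4, -75.7, 116.5]
tool_rot: [-3.141, -0.001, -1.278]
force: [0.5, 0.4, 0.8]
width: 85.3
```

```bash
python3 - <<'E'
from h import *
snap('wrist','wrist2');st=read_state();print(st['eef_pos'],st['tool_rot'])
E
```

```text
[464.62107383 -75.45288869 116.58472175] [-3.14101151e+00 -7.60322937e-04 -1.27791991e+00]
```

View pics/wrist2.png

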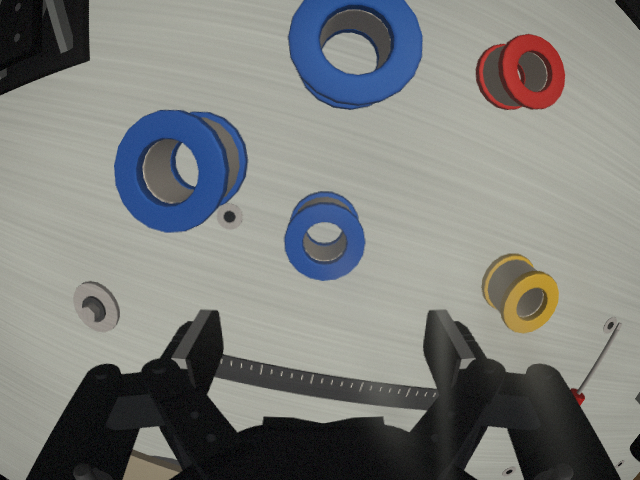

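The former at (325,242) is centred between the jaws (midline u≈323). Descending with the jaws open.

play_rows(
  targets=[
    {"slide":[0,0,25],"turn":[0,0,0],"hand":85},
    {"slide":[0,0,30],"turn":[0,0,0],"hand":85},
    {"slide":[0,0,25],"turn":[0,0,0],"hand":85},
    {"slide":[0,0,18],"turn":[0,0,0],"hand":85},
    {"slide":[0,0,8],"turn":[0,0,0],"hand":85},
  ],
)

```text
clock: 3.38
eef_pos: [464.4, -74.8, 9.6]
tool_rot: [3.141, -0.0, -1.277]
force: [0.2, -0.2, 0.2]
width: 85.1
```

play_rows(
  targets=[
    {"slide":[0,0,2],"turn":[0,0,0],"hand":70},
    {"slide":[0,0,0],"turn":[0,0,0],"hand":60},
    {"slide":[0,0,0],"turn":[0,0,0],"hand":52},
    {"slide":[0,0,0],"turn":[0,0,0],"hand":45},
    {"slide":[0,0,0],"turn":[0,0,0],"hand":40},
  ],
)

```text
clock: 4.0
eef_pos: [465.3, -74.5, 9.6]
tool_rot: [-3.14, -0.001, -1.276]
force: [-1.9, -0.8, 11.2]
width: 52.8
```

play_rows(
  targets=[
    {"slide":[0,0,0],"turn":[0,0,0],"hand":40},
    {"slide":[0,0,0],"turn":[0,0,0],"hand":40},
  ],
)

```text
clock: 4.25
eef_pos: [465.2, -74.5, 9.6]
tool_rot: [-3.14, -0.001, -1.276]
force: [-1.7, 0.1, 10.6]
width: 53.1
```

```bash
python3 - <<'E'
from h import *
snap('wrist','wrist3');snap('scene','scene3')
E
```

```text
(no output)
```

View pics/wrist3.png

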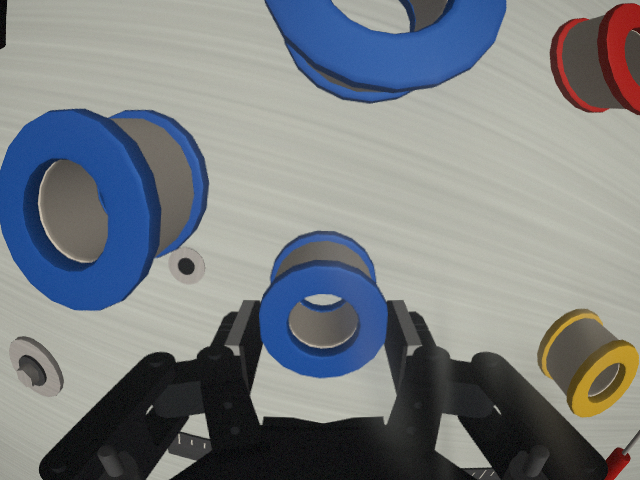

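View pics/scene3.png

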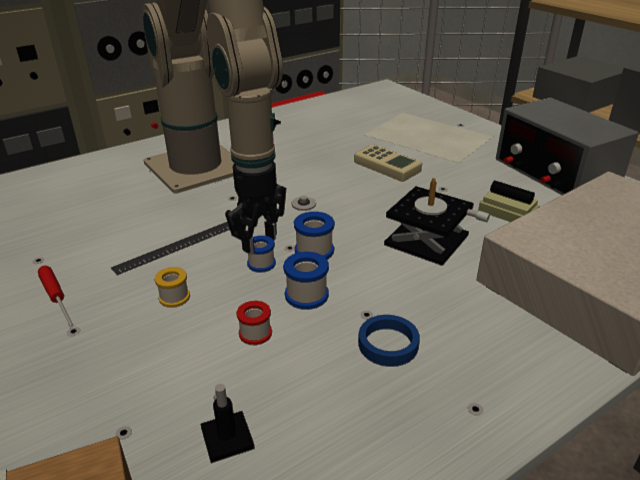

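play_rows(
  targets=[
    {"slide":[0,0,-5],"turn":[0,0,0],"hand":40},
    {"slide":[0,0,-10],"turn":[0,0,0],"hand":40},
    {"slide":[0,0,-15],"turn":[0,0,0],"hand":40},
    {"slide":[0,0,0],"turn":[0,0,0],"hand":40},
    {"slide":[0,0,0],"turn":[0,0,0],"hand":40},
  ],
)

```text
clock: 4.97
eef_pos: [464.8, -74.2, 38.2]
tool_rot: [-3.141, -0.0, -1.276]
force: [-0.0, 0.3, -0.2]
width: 53.2
```

```bash
python3 - <<'E'
from h import *
p,_,_=snap('scene','scene4'); cv2.imwrite('pics/scene4c.png',cv2.resize(p[170:310,190:350],None,fx=4,fy=4))
E
```

```text
(no output)
```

View pics/scene4c.png

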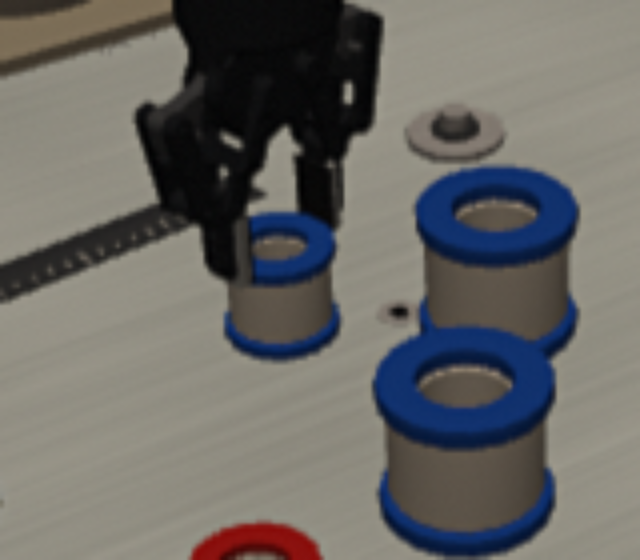

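The former has lifted about 28 mm (flange centre rose from y≈242 to 231 in the scene view) and hangs straight. Raising it to clear the spindle.

play_rows(
  targets=[
    {"slide":[0,0,-20],"turn":[0,0,0],"hand":40},
    {"slide":[0,0,-35],"turn":[0,0,0],"hand":40},
    {"slide":[0,0,-40],"turn":[0,0,0],"hand":40},
    {"slide":[0,0,-40],"turn":[0,0,0],"hand":40},
    {"slide":[0,0,-20],"turn":[0,0,0],"hand":40},
  ],
)

```text
clock: 5.65
eef_pos: [465.2, -74.3, 194.6]
tool_rot: [-3.14, -0.001, -1.276]
force: [0.1, -0.3, -1.4]
width: 52.9
```

```bash
python3 - <<'E'
from m import *
from scipy.spatial.transform import Rotation as Ro
st=read_state(); R=Ro.from_euler('xyz',st['tool_rot']); print(st['eef_pos'],st['width'],st['qpos'])
print('to seat',R.inv().apply(np.array([588.5,246,st['eef_pos'][2]])-st['eef_pos']))
snap('wrist','wrist5');p,d,c=snap('scene','scene5')
z=dict(np.load('pics/scene5.npz'));W=np.load('pics/scene0_W.npy')
q=W[100:290,470:640].reshape(-1,3);q=q[(q[:,2]>20)&(q[:,2]<400)&(q[:,0]>640)]; print('box',q.min(0),q.max(0),np.percentile(q,[2,98],axis=0))
E
```

```text
[465.21344381 -74.31929117 194.641833  ] 52.86411400878617 [ 0.12001606  0.38367777 -0.02873104  2.00825655  0.01584118  0.74781614
 -1.19434162]
to seat [-2.70706622e+02 -2.11002166e+02  1.84041670e-01]
box [640.00570076 211.01422661  20.10706038] [988.99459321 792.76462205 145.65346878] [[647.38346636 215.53660329  35.12198696]
 [960.59099517 761.54764772 141.14243881]]
```

View pics/wrist5.png

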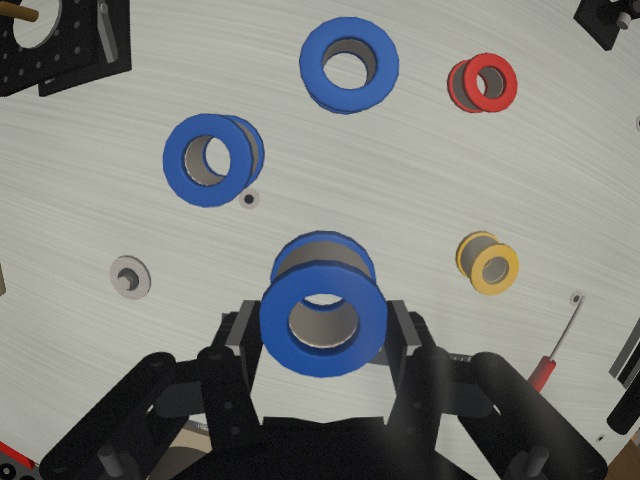

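View pics/scene5.png

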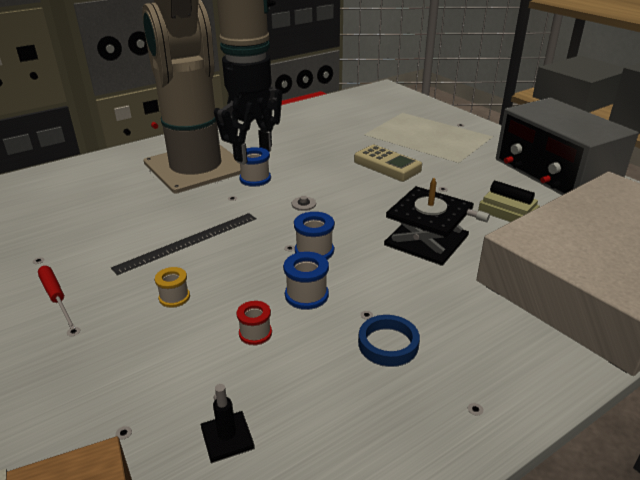

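Wrist3 and wrist5 show the former at the same pixels (323,320), so the grip is rigid. Moving over the spindle at a bottom height of about 185 mm, against the spindle top at 144.

play_rows(
  targets=[
    {"slide":[-20,-16,0],"turn":[0,0,0],"hand":40},
    {"slide":[-40,-31,0],"turn":[0,0,0],"hand":40},
    {"slide":[-40,-31,0],"turn":[0,0,0],"hand":40},
    {"slide":[-40,-31,0],"turn":[0,0,0],"hand":40},
    {"slide":[-40,-31,0],"turn":[0,0,0],"hand":40},
  ],
)

```text
clock: 6.38
eef_pos: [545.8, 139.9, 191.0]
tool_rot: [3.139, -0.0, -1.276]
force: [1.0, 0.3, -0.3]
width: 52.7
```

play_rows(
  targets=[
    {"slide":[-40,-31,0],"turn":[0,0,0],"hand":40},
    {"slide":[-30,-24,0],"turn":[0,0,0],"hand":40},
    {"slide":[-20,-16,0],"turn":[0,0,0],"hand":40},
    {"slide":[0,0,0],"turn":[0,0,0],"hand":40},
    {"slide":[0,0,0],"turn":[0,0,0],"hand":40},
  ],
)

```text
clock: 7.0
eef_pos: [587.2, 243.7, 191.4]
tool_rot: [3.138, -0.001, -1.277]
force: [-1.0, -0.3, -0.1]
width: 53.1
```

```bash
python3 - <<'E'
from h import *
st=read_state(); print(st['eef_pos'],st['tool_rot'],st['width'])
for n in ['wrist','scene','top']: snap(n,n+'6')
p=cv2.imread('pics/scene6.png'); cv2.imwrite('pics/scene6c.png',cv2.resize(p[80:280,340:540],None,fx=3,fy=3))
p=cv2.imread('pics/top6.png'); cv2.imwrite('pics/top6c.png',cv2.resize(p[130:290,110:310],None,fx=4,fy=3.7))
E
```

```text
[587.20541911 243.74381345 191.44755985] [ 3.13846105e+00 -1.48098153e-03 -1.27681437e+00] 53.12735891232063
```

View pics/scene6c.png

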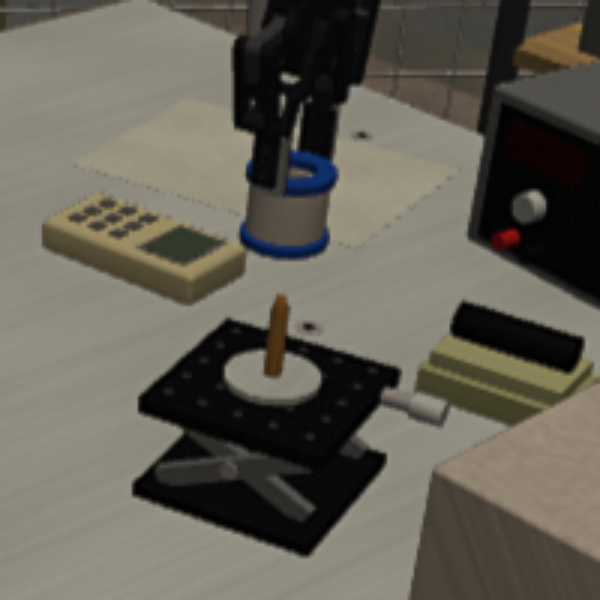

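View pics/wrist6.png

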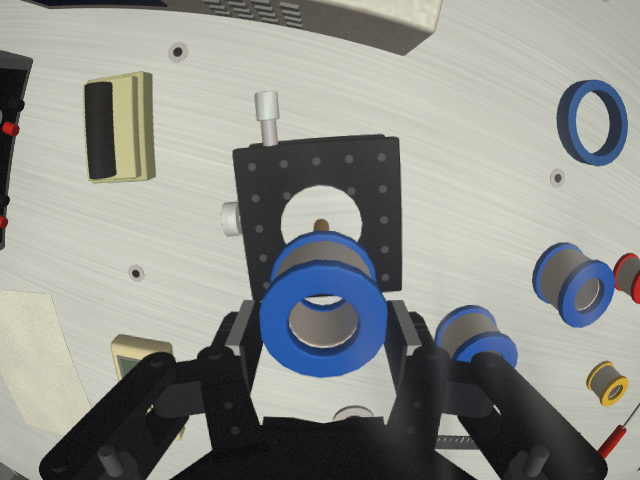

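View pics/top6c.png

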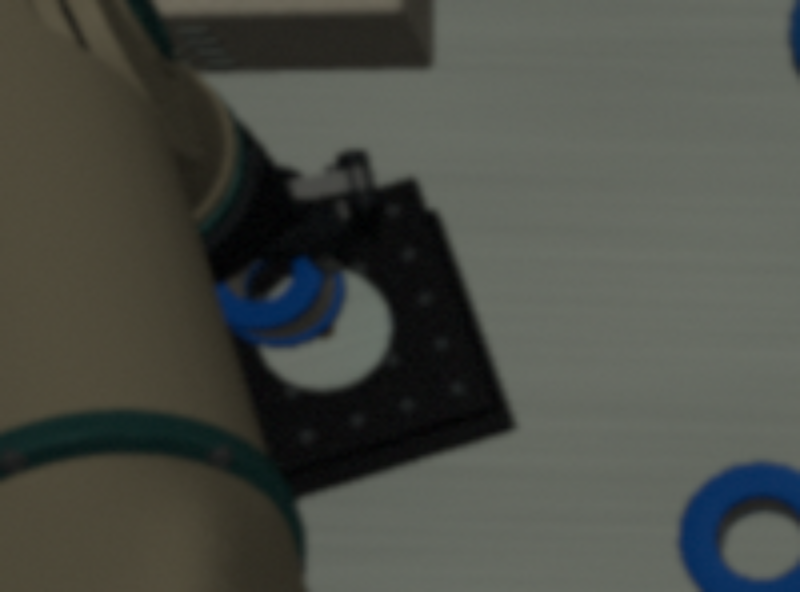

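```bash
cat > fit.py <<'E'
from m import *
from scipy.optimize import least_squares
def fit(n,box):
    z=dict(np.load(f'pics/{n}.npz')); K,R,t,d=z['K'],z['R'],z['t'],z['d']; vv,uu=np.mgrid[:480,:640]
    W=(np.stack([(uu-K[0,2])/K[0,0]*d,(vv-K[1,2])/K[1,1]*d,d],-1)-t)@R
    hsv=cv2.cvtColor(z['p'],cv2.COLOR_BGR2HSV); m=(hsv[...,0]>=100)&(hsv[...,0]<=122)&(hsv[...,1]>150)&(d>0)
    x,y,X,Y=box; mm=np.zeros_like(m); mm[y:Y,x:X]=1; P=W[m&mm]
    zt=np.percentile(P[:,2],97); lo=P[P[:,2]<zt-38]; 
    f=lambda c:np.hypot(lo[:,0]-c[0],lo[:,1]-c[1])-28
    r=least_squares(f,[lo[:,0].mean()-20,lo[:,1].mean()+14],loss='soft_l1')
    hi=P[P[:,2]>zt-4]
    print(n,'ztop',zt,'zlo range',np.percentile(lo[:,2],[3,97]) if len(lo) else None,'bottom flange centre',r.x,len(lo),'rms',np.sqrt((r.fun**2).mean()),'top bbox',hi.min(0),hi.max(0))
fit('scene0',(240,230,280,275))
fit('scene5',(235,140,275,190))
fit('scene6',(415,125,455,170))
E
python3 fit.py
```

```text
scene0 ztop 52.114157621609046 zlo range [ 3.55579043 10.04120283] bottom flange centre [463.77075752 -73.57772428] 97 rms 1.8649478025976542 top bbox [ 439.54557806 -101.95569277   48.12060039] [493.82393072 -49.15023062  53.80730102]
scene5 ztop 238.06951484928942 zlo range [189.87916025 195.73330134] bottom flange centre [464.96928612 -72.29557991] 125 rms 1.893820475385213 top bbox [438.31793312 -94.57717905 234.07299089] [495.85392338 -42.26507314 255.15475666]
scene6 ztop 234.18398288061132 zlo range [186.03395297 192.00920747] bottom flange centre [586.07987715 246.31008096] 112 rms 1.9320557807299543 top bbox [566.4505419  205.91301202 230.2106502 ] [616.2349779  273.71368662 263.68478811]
```

play_rows(
  targets=[
    {"slide":[-0.6,-2.6,0],"turn":[0,0,0],"hand":40},
    {"slide":[0,0,8],"turn":[0,0,0],"hand":40},
    {"slide":[0,0,12],"turn":[0,0,0],"hand":40},
    {"slide":[0,0,8],"turn":[0,0,0],"hand":40},
    {"slide":[0,0,0],"turn":[0,0,0],"hand":40},
  ],
)

```text
clock: 7.78
eef_pos: [589.7, 246.5, 163.8]
tool_rot: [3.139, -0.0, -1.276]
force: [1.1, 0.2, -0.7]
width: 53.0
```

```bash
python3 - <<'E'
from h import *
st=read_state(); print(st['eef_pos'],st['tool_rot'],st['width'])
snap('scene','scene7'); snap('wrist','wrist7')
from fit import fit
print(); fit('scene7',(410,130,460,185))
p=cv2.imread('pics/scene7.png'); cv2.imwrite('pics/scene7c.png',cv2.resize(p[110:230,380:500],None,fx=5,fy=5,interpolation=cv2.INTER_CUBIC))
E
```

```text
[589.6552174  246.45304701 163.76748768] [ 3.13936714e+00 -3.20673185e-04 -1.27593142e+00] 52.98617645007763
scene0 ztop 52.114157621609046 zlo range [ 3.55579043 10.04120283] bottom flange centre [463.77075752 -73.57772428] 97 rms 1.8649478025976542 top bbox [ 439.54557806 -101.95569277   48.12060039] [493.82393072 -49.15023062  53.80730102]
scene5 ztop 238.06951484928942 zlo range [189.87916025 195.73330134] bottom flange centre [464.96928612 -72.29557991] 125 rms 1.893820475385213 top bbox [438.31793312 -94.57717905 234.07299089] [495.85392338 -42.26507314 255.15475666]
scene6 ztop 234.18398288061132 zlo range [186.03395297 192.00920747] bottom flange centre [586.07987715 246.31008096] 112 rms 1.9320557807299543 top bbox [566.4505419  205.91301202 230.2106502 ] [616.2349779  273.71368662 263.68478811]

scene7 ztop 209.8818148775081 zlo range [158.54755684 164.23387503] bottom flange centre [588.21476969 249.03179133] 105 rms 2.2580642701467344 top bbox [571.07311335 189.18500051 205.96722837] [615.37249986 274.61727599 257.67599427]
```

View pics/scene7c.png

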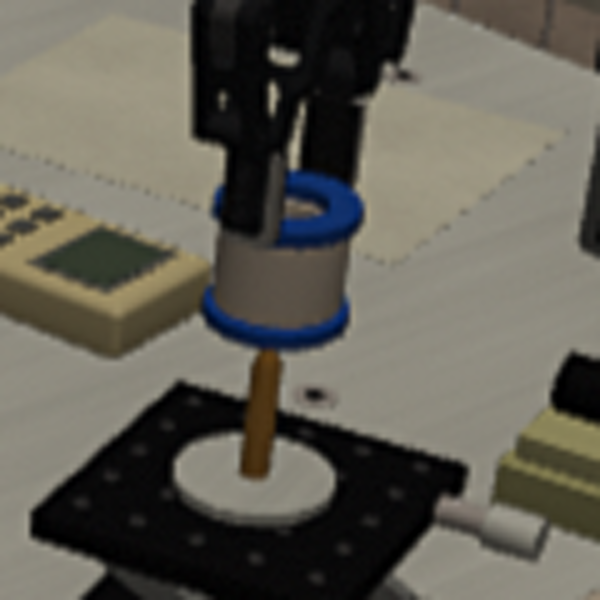

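View pics/wrist7.png

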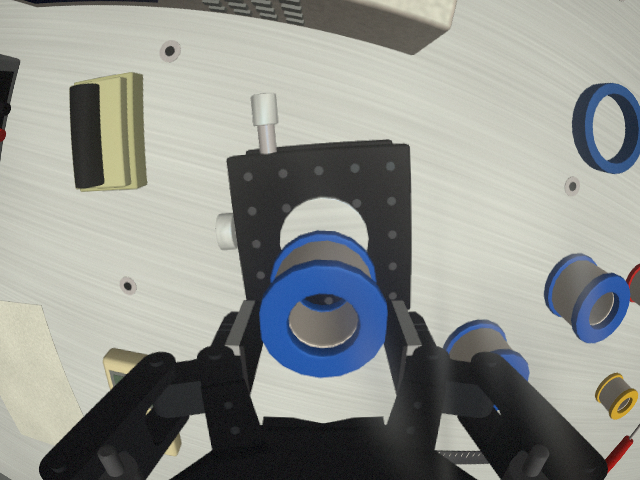

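Through the bore the wrist view shows the spindle tip at (329,300), about 5 px right of the bore axis, so it is inside the bore. Small correction, then lower slowly.

play_rows(
  targets=[
    {"slide":[1.5,0,6],"turn":[0,0,0],"hand":40},
    {"slide":[0,0,8],"turn":[0,0,0],"hand":40},
    {"slide":[0,0,6],"turn":[0,0,0],"hand":40},
    {"slide":[0,0,0],"turn":[0,0,0],"hand":40},
  ],
)

```text
clock: 8.38
eef_pos: [590.3, 245.2, 144.2]
tool_rot: [3.14, -0.0, -1.276]
force: [-0.1, 0.1, -1.2]
width: 52.9
```

```bash
python3 - <<'E'
from h import *
a=snap('scene','scene8')[0]; b=snap('wrist','wrist8')[0]
cv2.imwrite('pics/c8.png',np.hstack([cv2.resize(a[130:230,390:490],(400,400),interpolation=cv2.INTER_CUBIC),cv2.resize(b[220:390,240:410],(400,400),interpolation=cv2.INTER_CUBIC)]))
E
```

```text
(no output)
```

View pics/c8.png

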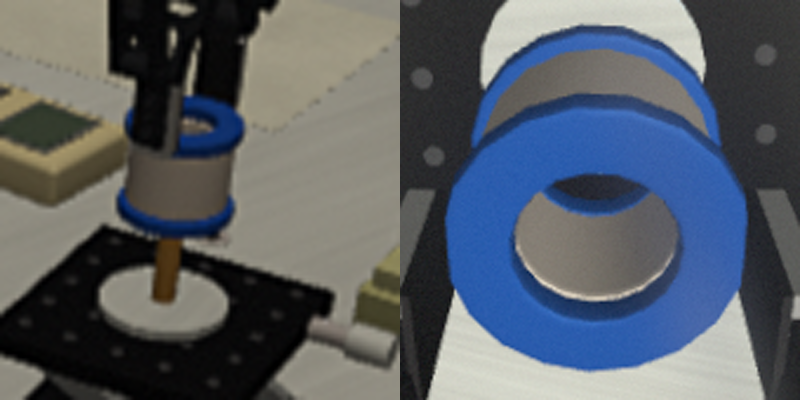

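```bash
cat >> h.py <<'E'
def pw(z,X):
    K,R,t=z['K'],z['R'],z['t']; c=R@np.array(X,float)+t; th=np.arctan2(np.hypot(c[0],c[1]),c[2]); n=np.hypot(c[0],c[1]); return (K[0,2]+K[0,0]*th*c[0]/n, K[1,2]+K[0,0]*th*c[1]/n)
E
python3 - <<'E'
from h import *
for n,e in(('wrist7',(589.7,246.5,163.8)),('wrist8',(590.3,245.2,144.2))):
    z=dict(np.load(f'pics/{n}.npz'))
    print(n,'tip',pw(z,(588.5,246,144)),'seat',pw(z,(588.5,246,86)))
    zb=e[2]-8
    for h in (0,50):
        q=np.array([pw(z,(e[0]+r*np.cos(a),e[1]+r*np.sin(a),zb+h)) for r in(15,28) for a in np.arange(0,6.28,.1)]);k=len(q)//2
        print(h,'bore',q[:k].min(0),q[:k].max(0),'flange',q[k:].min(0),q[k:].max(0))
b=cv2.imread('pics/wrist7.png'); cv2.imwrite('pics/c7.png',cv2.resize(b[220:390,240:410],(600,600),interpolation=cv2.INTER_CUBIC))
b=cv2.imread('pics/wrist8.png'); cv2.imwrite('pics/c8w.png',cv2.convertScaleAbs(cv2.resize(b[270:360,280:370],(600,600),interpolation=cv2.INTER_CUBIC),alpha=2))
E
```

```text
wrist7 tip (np.float64(320.96991879398394), np.float64(271.7199699798709)) seat (np.float64(321.34606114374543), np.float64(240.17385377533486))
0 bore [292.65266634 251.6360328 ] [348.61829607 302.84189011] flange [268.59078643 227.62120448] [372.6864554  323.04508084]
50 bore [283.73469468 294.18116435] [356.23547547 355.81991711] flange [252.71762958 263.66423452] [387.39421267 378.76889548]
wrist8 tip (np.float64(317.94235263987315), np.float64(286.7112001405462)) seat (np.float64(319.01760734930076), np.float64(249.5468907729216))
0 bore [292.51804428 251.59704861] [348.54325394 302.86580281] flange [268.43289172 227.55280748] [372.63778352 323.09302846]
50 bore [283.53645709 294.14920896] [356.14049211 355.88679198] flange [252.48051923 263.5805078 ] [387.34524759 378.86880995]
```

View pics/c8w.png

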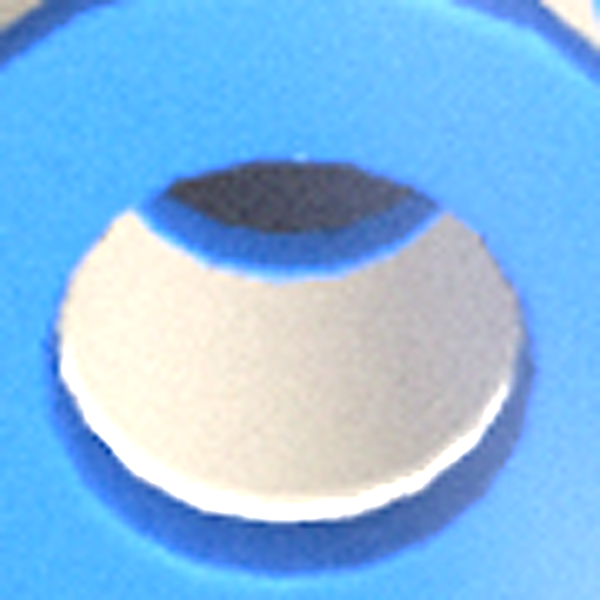

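View pics/c7.png

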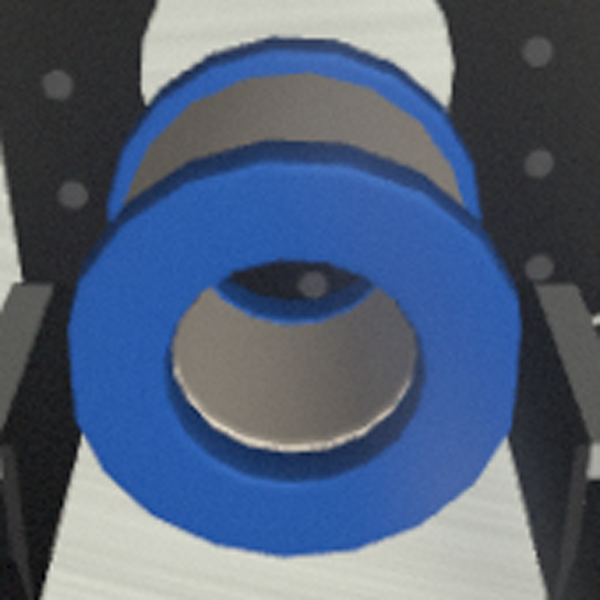

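```bash
python3 - <<'E'
from h import *
from scipy.optimize import least_squares
for n in('wrist6','wrist7','wrist8'):
    z=dict(np.load(f'pics/{n}.npz')); p=z['p']
    hsv=cv2.cvtColor(p,cv2.COLOR_BGR2HSV)
    # fit flange lower visible upper edge and seat edge: seat = bright region above former
    m=((p.min(-1)>140)).astype(np.uint8); m[:150]=0;m[260:]=0;m[:,:255]=0;m[:,390:]=0
    k,l,s,c=cv2.connectedComponentsWithStats(m); i=1+np.argmax(s[1:,4])
    E=[]
    for r in range(s[i,1],s[i,1]+s[i,3]):
        xs=np.where(l[r]==i)[0]; E+= [(xs.min()-.5,r),(xs.max()+.5,r)]
    # keep only outer arc points
    W=np.array([wr(z,u,v,86) for u,v in E])[:,:2]
    r=least_squares(lambda q:np.hypot(*(W-q).T)-32,W.mean(0),loss='soft_l1')
    # top flange ellipse of former & TCP axis
    B=((hsv[...,0]>=100)&(hsv[...,0]<=122)&(hsv[...,1]>150)).astype(np.uint8);B[:,:250]=0;B[:,400:]=0;B[:225]=0;B[390:]=0
    print(n,s[i],'seat',r.x,'res',np.abs(r.fun).mean())
    C=-z['R'].T@z['t']
    for h in (0,):
        # upper arc of lower flange (first blue row per column) and lower arc of top flange
        cols=np.arange(285,362); up=[(u,np.where(B[:,u])[0].min()-.5) for u in cols]; dn=[(u,np.where(B[:,u])[0].max()+.5) for u in cols]
        tz={'wrist6':191.4,'wrist7':163.8,'wrist8':144.2}[n]-9.6
        for nm,pts,hh in(('low',up,tz+8),('top',dn,tz+50)):
            W=np.array([wr(z,u,v,hh) for u,v in pts])[:,:2]
            q=least_squares(lambda q:np.hypot(*(W-q).T)-28,W.mean(0)); print(nm,q.x,np.abs(q.fun).mean())
E
```

```text
wrist6 [ 281  185   81   59 3125] seat [588.10497346 244.13115729] res 0.3610038398544257
low [586.06760463 242.5295156 ] 0.26726975879098913
top [587.80556313 242.70220775] 0.1637158677568117
wrist7 [ 280  197   89   53 2668] seat [588.01866512 244.12256714] res 0.28570227151935407
low [588.92228021 245.31160831] 0.2704975287427888
top [590.19225088 245.51018788] 0.17070872317667837
wrist8 [ 275  204   95   53 2358] seat [588.05150438 243.98195762] res 0.2989932601867944
low [589.63171631 244.04765885] 0.3205922894787046
top [590.86160528 244.20517399] 0.17418386659693028
```

Fitting the wrist image (seat and former in the same frame) puts the former 2 mm off in x and 0 mm in y. The "tip" I reported in the previous view was actually a hole in the stage. Correcting by 2 mm and lowering.

play_rows(
  targets=[
    {"slide":[-0.6,1.9,4],"turn":[0,0,0],"hand":40},
    {"slide":[0,0,8],"turn":[0,0,0],"hand":40},
    {"slide":[0,0,8],"turn":[0,0,0],"hand":40},
    {"slide":[0,0,6],"turn":[0,0,0],"hand":40},
    {"slide":[0,0,0],"turn":[0,0,0],"hand":40},
  ],
)

```text
clock: 9.1
eef_pos: [588.5, 245.1, 118.2]
tool_rot: [3.14, -0.0, -1.276]
force: [-0.1, 0.1, -0.0]
width: 53.2
```

```bash
python3 - <<'E'
from h import *
a=snap('scene','scene9')[0]; b=snap('wrist','wrist9')[0]; print(read_state()['force'],read_state()['eef_pos'])
cv2.imwrite('pics/c9.png',np.hstack([cv2.resize(a[130:230,390:490],(400,400),interpolation=cv2.INTER_CUBIC),cv2.resize(b[220:390,240:410],(400,400),interpolation=cv2.INTER_CUBIC)]))
E
```

```text
[-0.70116371 -0.34317678 -0.6002815 ] [588.96896847 245.37479922 119.00459972]
```

View pics/c9.png

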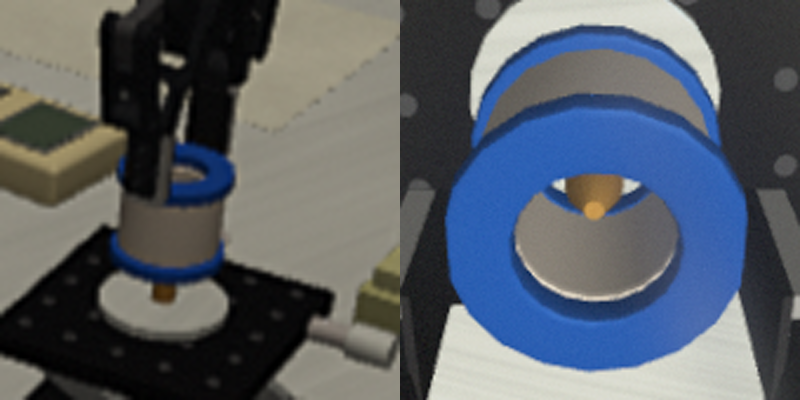

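The spindle tip is now visible inside the bore at crop pixel (595,210), centred. Continuing down.

play_rows(
  targets=[
    {"slide":[0,0,6],"turn":[0,0,0],"hand":40},
    {"slide":[0,0,6],"turn":[0,0,0],"hand":40},
    {"slide":[0,0,4],"turn":[0,0,0],"hand":40},
    {"slide":[0,0,2],"turn":[0,0,0],"hand":40},
    {"slide":[0,0,0],"turn":[0,0,0],"hand":40},
  ],
)

```text
clock: 9.82
eef_pos: [588.8, 245.3, 100.8]
tool_rot: [3.141, -0.0, -1.276]
force: [0.6, 0.5, -1.2]
width: 52.9
```

play_rows(
  targets=[
    {"slide":[0,0,1.5],"turn":[0,0,0],"hand":40},
    {"slide":[0,0,0],"turn":[0,0,0],"hand":40},
  ],
)

```text
clock: 10.07
eef_pos: [588.9, 245.3, 99.5]
tool_rot: [-3.142, -0.0, -1.276]
force: [0.2, 0.2, -0.9]
width: 52.7
```

play_rows(
  targets=[
    {"slide":[0,0,1],"turn":[0,0,0],"hand":40},
    {"slide":[0,0,0],"turn":[0,0,0],"hand":40},
  ],
)

```text
clock: 10.32
eef_pos: [588.8, 245.3, 98.5]
tool_rot: [3.142, -0.0, -1.276]
force: [-0.4, 0.2, -0.5]
width: 52.5
```

play_rows(
  targets=[
    {"slide":[0,0,1],"turn":[0,0,0],"hand":40},
    {"slide":[0,0,0],"turn":[0,0,0],"hand":40},
  ],
)

```text
clock: 10.58
eef_pos: [588.8, 245.3, 97.4]
tool_rot: [3.141, -0.0, -1.276]
force: [0.8, -0.2, -1.5]
width: 53.1
```

play_rows(
  targets=[
    {"slide":[0,0,1],"turn":[0,0,0],"hand":40},
    {"slide":[0,0,0],"turn":[0,0,0],"hand":40},
  ],
)

```text
clock: 10.82
eef_pos: [588.8, 245.3, 96.4]
tool_rot: [3.141, -0.0, -1.276]
force: [-0.0, -0.6, -1.1]
width: 52.8
```

```bash
python3 - <<'E'
from h import *
a=snap('scene','scene10')[0]; print(read_state()['force'],read_state()['eef_pos'])
cv2.imwrite('pics/c10.png',cv2.resize(a[150:230,390:490],(800,600),interpolation=cv2.INTER_CUBIC))
E
```

```text
[-0.00423941 -0.21122094 -0.76488534] [588.83247298 245.28978153  96.474141  ]
```

View pics/c10.png

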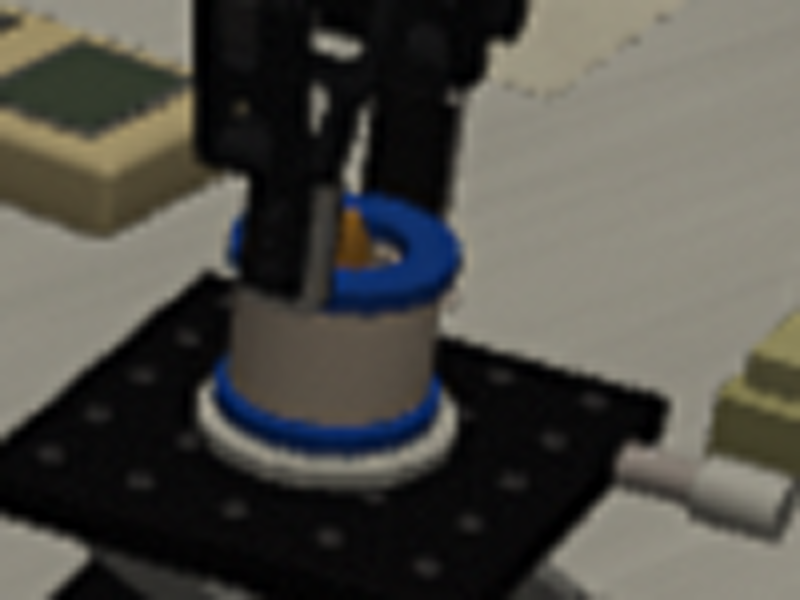

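Nearly down, with the spindle tip showing through the bore. Continuing in 1 mm steps until contact.

play_rows(
  targets=[
    {"slide":[0,0,1],"turn":[0,0,0],"hand":40},
    {"slide":[0,0,0],"turn":[0,0,0],"hand":40},
  ],
)

```text
clock: 11.12
eef_pos: [588.9, 245.4, 95.9]
tool_rot: [-3.141, 0.0, -1.276]
force: [-0.9, -0.4, 1.9]
width: 52.7
```

play_rows(
  targets=[
    {"slide":[0,0,0.7],"turn":[0,0,0],"hand":40},
    {"slide":[0,0,0],"turn":[0,0,0],"hand":40},
  ],
)

```text
clock: 11.38
eef_pos: [588.9, 245.4, 95.8]
tool_rot: [-3.141, 0.0, -1.276]
force: [-2.4, 0.2, 6.0]
width: 53.1
```

Contact: +6 N upward at z = 95.8. Releasing.

play_rows(
  targets=[
    {"slide":[0,0,0],"turn":[0,0,0],"hand":58},
    {"slide":[0,0,0],"turn":[0,0,0],"hand":66},
    {"slide":[0,0,0],"turn":[0,0,0],"hand":75},
    {"slide":[0,0,0],"turn":[0,0,0],"hand":85},
    {"slide":[0,0,0],"turn":[0,0,0],"hand":85},
  ],
)

```text
clock: 12.0
eef_pos: [588.9, 245.3, 94.7]
tool_rot: [3.142, -0.0, -1.276]
force: [0.2, -0.3, -0.5]
width: 85.0
```

```bash
python3 - <<'E'
from h import *
b=snap('wrist','wrist11')[0]
E
```

```text
(no output)
```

View pics/wrist11.png

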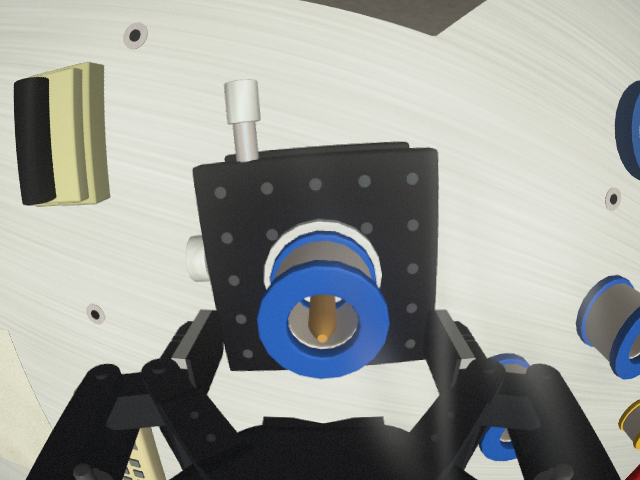

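The jaws are clear on both sides, and the spindle tip shows at (322,338) inside the bore. Retracting straight up.

play_rows(
  targets=[
    {"slide":[0,0,-10],"turn":[0,0,0],"hand":85},
    {"slide":[0,0,-25],"turn":[0,0,0],"hand":85},
    {"slide":[0,0,-40],"turn":[0,0,0],"hand":85},
    {"slide":[0,0,-40],"turn":[0,0,0],"hand":85},
    {"slide":[0,0,-20],"turn":[0,0,0],"hand":85},
  ],
)

```text
clock: 12.68
eef_pos: [590.1, 245.9, 233.3]
tool_rot: [-3.137, 0.001, -1.276]
force: [-0.5, 0.0, -0.7]
width: 85.1
```

play_rows(
  targets=[
    {"slide":[0,0,0],"turn":[0,0,0],"hand":85},
    {"slide":[0,0,0],"turn":[0,0,0],"hand":85},
  ],
)

```text
clock: 12.92
eef_pos: [588.2, 245.0, 229.0]
tool_rot: [3.14, -0.0, -1.276]
force: [-0.3, -1.1, -0.4]
width: 85.2
```

```bash
python3 - <<'E'
from h import *
a=snap('scene','scene12')[0]; st=read_state(); print(st['eef_pos'],st['force'],st['clock'])
cv2.imwrite('pics/c12.png',cv2.resize(a[150:230,390:490],(800,600),interpolation=cv2.INTER_CUBIC))
z=dict(np.load('pics/scene12.npz')); K,R,t,d=z['K'],z['R'],z['t'],z['d']; vv,uu=np.mgrid[:480,:640]
W=(np.stack([(uu-K[0,2])/K[0,0]*d,(vv-K[1,2])/K[1,1]*d,d],-1)-t)@R
hsv=cv2.cvtColor(a,cv2.COLOR_BGR2HSV)
for nm,lo,hi,(x,y,X,Y) in(('blue',100,122,(410,150,460,220)),('red',0,8,(230,290,280,345)),('yellow',20,32,(150,260,195,310))):
    m=(hsv[...,0]>=lo)&(hsv[...,0]<=hi)&(hsv[...,1]>150)&(hsv[...,2]>50); mm=np.zeros_like(m);mm[y:Y,x:X]=1
    P=W[m&mm]; T=np.percentile(P[:,2],90); q=P[abs(P[:,2]-T)<5]; c,r=cv2.minEnclosingCircle(q[:,:2].astype(np.float32)); print(nm,'ztop',T,c,2*r)
E
```

```text
[588.02613244 244.96566096 228.61235519] [ 0.01682821 -0.06357995 -0.10383545] 12.975
blue ztop 137.7027192907575 (590.822265625, 244.12205505371094) 61.682716369628906
red ztop 51.33417633841742 (631.88037109375, -179.7146453857422) 57.29676818847656
yellow ztop 50.98942389697367 (466.154052734375, -252.67727661132812) 59.40602111816406
```

View pics/c12.png

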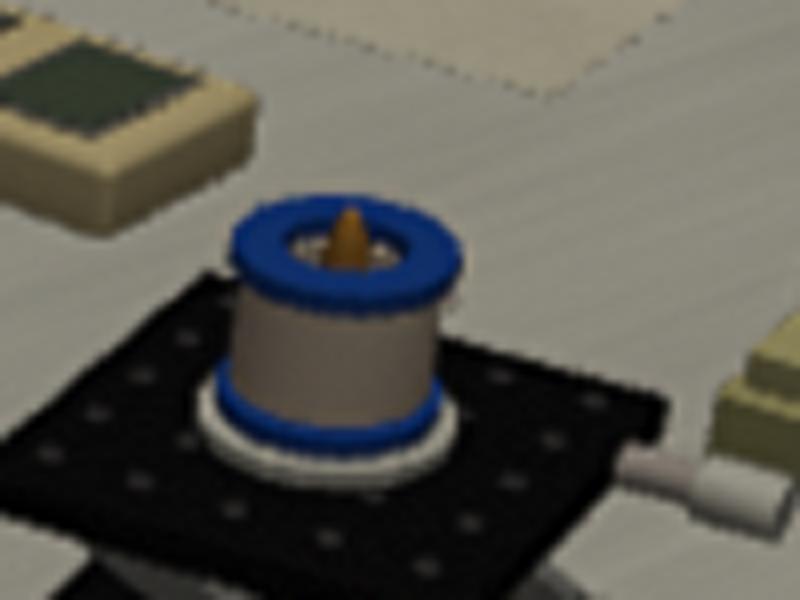

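The former sits flat, its top at about 137 mm against an expected 136. Red and yellow have not moved and the gripper is clear, so I'm handing in.

```bash
python3 -c "
from cell import *
print(finish_job())"
```

```text
the job is handed in; nothing more can be done
None
```

The small blue former is on the brass spindle, sitting flat on the seat and released. I lowered it in 1 mm steps until it touched at about 6 N, opened the jaws and moved straight up. I handed the job in at about 13 s; it gives no verdict.

**Last checks:**
- **Height:** the former's top measured about 137.7 mm in the scene camera, against an expected 136 mm. That camera read about 1–2 mm high on the table formers too.
- **Centring:** its centre is within about 3 mm of the spindle, and the tip shows in the middle of the bore.
- **Red and yellow:** both measured within about 1 mm of where they started.
- **Gripper:** open and about 90 mm above the former, with no force on it.

**Disagreements along the way:**
- The top, scene and wrist cameras differed by 2–4 mm on the spindle's position. I aligned the former using the wrist view, which shows both it and the seat.
- I first mistook a hole in the stage for the spindle tip, seen through the bore. I spotted this before lowering the former over the spindle and corrected the position by 2 mm.
- The finger opening read 53 mm on the 56 mm flange. I did not explain that, but the grip stayed firm.

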